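# Dispense one ointment tin and nudge it onto the hand-over mark

### The job

On the doctor's desk, press the blue plunger of the tin dispenser all the way down once and let it come back up, so that a single ointment tin is pushed out onto the desk. Then nudge that tin sideways along the desk with the fingers until it lies flat and wholly on the round green hand-over mark, and leave it there. Only push: do not lift the tin, do not dispense a second one, and leave the stamp, notepad, mug and pen where they are.

Things in the scene. Friction and masses are not known exactly. Their poses are not given: they have to be found in the camera images.
- dispenser: Dispenser, fixed, 110 mm long (x), 50 wide. Origin: on the desk, on the axis of its clear square magazine (inside 39 mm, outside 45, 50 high, open top, no floor: tins stand on the desk). Tins exit towards -x by an 18 mm high slot in the front wall (outer face x = -22.5 mm). White body 38 mm high, x = +19.5 to +85.5 mm; plunger at x = +50 mm. Place and yaw vary.
- plunger (a joint): Travel straight down in m: 0 up, 0.024 at its stop. A spring returns it (3 N at the top, 7 N at the bottom). It drives an ejector 2.6 times as far: a full press slides the lowest tin out until its axis is 56 mm ahead (-x) of the dispenser origin (more if pressed fast); on release the ejector draws back and the next tin drops down. Each full press ejects one tin.
- plunger_top (a point): Centre of the top face of the plunger's blue round cap (34 mm across, 8 mm thick); 70 mm above the desk when up, 46 mm when fully pressed. It moves with the plunger.
- tin1: The tin that will come out: lowest in the magazine at the start. Round flat closed tin, silver with an orange top disc, 34 mm across, 15 mm high, about 25 g. Origin: centre of its underside, z up.
- tin2: Second tin in the magazine, same as the first, on top of it; drops to the desk inside the magazine after the press. It must stay in the magazine.
- tin3: Third and top tin in the magazine, same as the others. It must stay in the magazine.
- mark: Round green mark stuck flat on the desk, 120 mm across, with a paler centre, no noticeable thickness. Origin: its centre. It lies to one side of where the tin comes out, left or right, 150 to 200 mm off the dispenser's centre line; the stamp stands on the other side.
- stamp: Rubber stamp standing upright, black round foot 42 mm across, wooden knob, 62 mm high. Origin: centre of its underside. Bystander.
- pad: Green notepad lying flat, 100 (x) by 75 (y) by 20 mm high. Origin: centre of its underside. Bystander.
- mug: White mug, 72 mm across, 75 mm high, handle at its +y reaching some 30 mm further. Origin: centre of its underside. Bystander.
- pen: Blue and white pen lying flat, along its x from -50 to +90 mm, 11 mm thick. Origin on its underside. Bystander.
There are look-alikes about, which are no part of the job. Leave any black look-alike of the dispenser alone.

How it is judged (in metres and radians):
On the way, in this order (a step that is already met when the one before it is completed fails the run):
1. the plunger is pressed at least 20 mm down and the first tin is out (value of joint plunger above 0.02 m and x of tin1 in the frame of dispenser below -0.045 m), for 0.05 s.
2. the plunger is let back up, with the tin out on the desk (value of joint plunger below 0.003 m and x of tin1 in the frame of dispenser below -0.04 m), for 0.1 s.
3. the tin lies wholly on the green mark (horizontal distance between tin1 and mark below 0.043 m), for 0.2 s.
At the end, for the whole second after the job is handed in: The first tin lies flat, at rest and wholly on the green mark (its axis within 43 mm of the mark's centre), the plunger is up again (within 3 mm), the other two tins are still in the magazine (within 10 mm of its axis), and stamp, notepad, mug and pen are within 15 mm of where they stood (horizontal distance between tin1 and mark below 0.043 m and height (world z) of tin1 below 0.003 m and angle between tin1's own z axis and vertical below 0.1 rad and linear speed of tin1 below 0.01 m/s and value of joint plunger below 0.003 m and horizontal distance between each of tin2, tin3 and dispenser below 0.01 m and distance of each of stamp, pad, mug, pen from where it was at the start of the episode below 0.015 m); the robot touches nothing.
It fails at once if the tin is lifted off the desk (more than 8 mm) (height (world z) of tin1 above 0.008 m).
It fails at once if a second tin leaves the magazine (horizontal distance between any of tin2, tin3 and dispenser above 0.02 m or height (world z) of tin2 above 0.028 m or height (world z) of tin3 above 0.043 m).
It fails at once if the stamp, notepad, mug or pen is moved more than 15 mm (distance of any of stamp, pad, mug, pen from where it was at the start of the episode above 0.015 m).
It also fails if it takes over 51 s, if anything falls off the work surface, if the arm or the gripper's body presses on something with over 40 N, if the wrist force passes 120 N, or if a joint passes its speed limit or range.

### The arm

A 6-joint arm with a two-finger parallel gripper is mounted at the origin on the work surface. World frame = base frame: x ahead of the robot, y to its left, z up, the work surface at z = 0. Lengths are in mm, angles in rad, forces in N, time in s.
With the tool pointing down it reaches from about 250 to 775 mm from the base axis. Payload 4 kg.
Tool frame: the origin (TCP) lies between the finger pads; the fingertips stand 17 mm ahead of it and the grasp point (between the pads) lies 2 mm behind it; z points along the fingers, y is the direction in which the jaws open and shut (so a half turn about z gives the same grasp; the last joint's range is limited). The gripper opens to 94 mm and grips with 3 to 60 N. Pads are 16 mm wide; open, the fingers measure 119 mm over their backs; the gripper's body (75 mm by 177 mm) begins 78 mm behind the grasp point.
Start: joints at [1.086, 0.087, 1.371, -0, 1.684, -0.103], TCP at [204.937, 510.414, 198.406] pointing down, gripper open.
Joint ranges: [-3.1, 3.1], [-0.76, 2.03], [0.27, 2.55], [-1.08, 4.22], [0.17, 2.65], [-2.57, 2.57]. Speed limits (rad/s): [2.79, 2.79, 3.14, 3.14, 3.14, 3.14].

### API

Orientations are given as a unit quaternion [x, y, z, w].
In Python, from rig import r gives the robot as it stands. The module is installed in compiled form; this text tells all that it offers.
- The arm moves only by the shell command python3 -m crank 'ROWS'. ROWS is text: rows parted by semicolons, each of 7 numbers parted by spaces: the shift along the world's x, y, z in cm, then the turn, a rotation vector about the world's x, y, z in rad, then the finger opening in cm, from 0 to 9.4. In form: x y z ax ay az fingers; .... A call has 1 to 8 rows; each row is the pose to reach, as a shift and turn from the pose measured when the call began; what a row does not reach only later rows make up. A row lasts 1/10 s, in which the tool goes at most 50 mm and 8.59 degrees, less where a joint would pass 70% of its speed; a pose out of reach is approached as far as the arm can. A call with a gripper value outside its range is refused whole. The fingers move at their own pace and stop on an object; the grip force is fixed at half the most. Time passes only in rows, so rows that repeat a pose let the fingers close. It gives the time, the measured TCP pose, the force and the opening at its end, in the units of the state.
- r.observe(): the state, without advancing time (a new reading comes with each control period).
- r.get_image(name): name is "scene" or "top" or "wrist"; returns a dict with "frame" (480x640x3 uint8, blue, green, red), "range_z" (480x640 float32, mm along the optical axis (not along the pixel's ray), 0 where there is no reading), "camera_matrix" (3x3 intrinsics, pixels), "position" and "attitude" of the camera in the world. Camera axes: x right, y up, looking along -z (the intrinsics and any distortion apply to the point x, -y, -z); pixel columns grow to the right and rows downward; lengths in mm; the calibration is good to about 2 mm. A picture is of the moment at which its call begins.
- r.close_job(): hands the job in, once; it reports no verdict.
The state is a dict: "t": time; "q": joint angles; "qd": joint speeds; "joint_torque": joint torques, N m; "ee_pos": TCP position; "orientation": TCP orientation; "ft_force": force on the tool from outside, world axes, zero at the start; "torque": the same for the moment, N m; "opening": finger opening in mm.
Only numpy, scipy, OpenCV 4.12 (cv2) and the standard library are available. Lean on these libraries where they do the work, as an engineer would, in place of code of your own. Each camera call takes 0.05 s, during which the arm holds its last target.

## Working session

There is one attempt and no reset: what is moved stays moved. The work goes in short steps, Python scripts to look and compute and a shell command to move; the robot and the scene stay as the last step left them, time stands still between calls to the robot, and variables do not carry over. Pictures are saved under pics/ and viewed, and the job is handed in when it is done.

```bash
mkdir -p pics; python3 - <<'E'
from rig import r
import cv2,numpy as np
o=r.observe();print(o)
for n in("scene","top"):
    d=r.get_image(n);cv2.imwrite(f"pics/{n}0.png",d["frame"]);np.savez(f"pics/{n}0.npz",**d)
    print(n,d["camera_matrix"],d["position"],d["attitude"],[k for k in d])
E
```

```text
{'t': 0.0, 'q': array([ 1.08591835e+00,  8.79542231e-02,  1.37225528e+00, -2.64234087e-05,
        1.68359122e+00, -1.03077927e-01]), 'qd': array([-0.00148648,  0.00018769,  0.00028701, -0.00188213, -0.00209563,
       -0.00050736]), 'joint_torque': array([-4.86513163e-04, -3.40193224e+01, -3.02423286e+01,  7.16740661e-02,
        3.29971220e-02, -1.80380493e-04]), 'ee_pos': array([204.66150221, 509.8926101 , 197.2041058 ]), 'orientation': array([ 1.89743978e-01,  9.81832982e-01, -1.06047185e-03, -3.07340111e-04]), 'ft_force': array([ 0.16153716,  0.21812556, -0.42303699]), 'torque': array([-0.00049757,  0.03619402, -0.01556452]), 'opening': 93.98653822831142}
scene [[457.73798773   0.         316.77945271]
 [  0.         457.73798773 247.32633373]
 [  0.           0.           1.        ]] [ 954.74637548 -312.92976705  615.50124984] [0.33979307 0.14837917 0.38067134 0.84712079] ['frame', 'range_z', 'camera_matrix', 'position', 'attitude']
top [[522.29184921   0.         322.8524341 ]
 [  0.         522.29184921 239.46901706]
 [  0.           0.           1.        ]] [436.28395208   6.66201616 786.70623186] [ 0.08047003 -0.07783384 -0.67924448  0.72532296] ['frame', 'range_z', 'camera_matrix', 'position', 'attitude']
```

View pics/scene0.png

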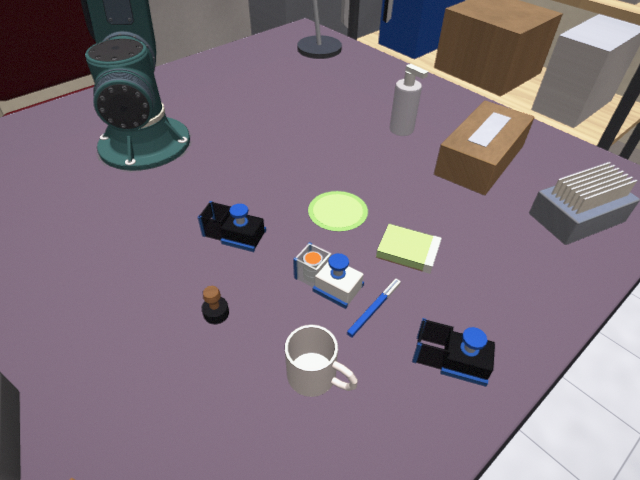

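View pics/top0.png

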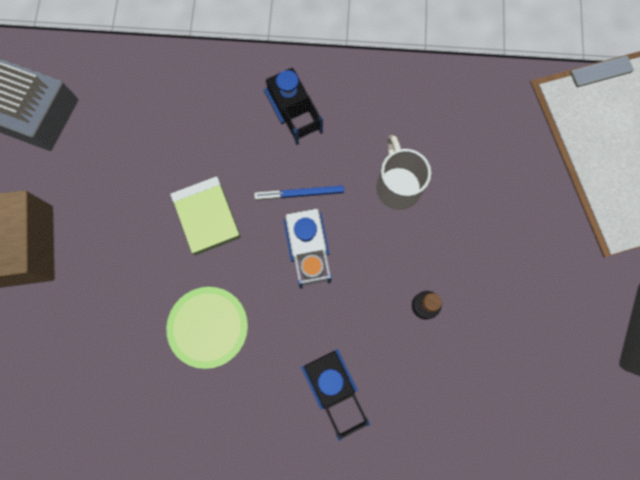

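In the scene view, the white dispenser's cap is at (340,263), and its magazine with the orange tin is at (313,260). In the top view they are at (305,230) and (312,266). Possible confusions (top view):
- **Dispenser:** black look-alikes with empty magazines and blue caps at (330,382) and (288,82).
- **Mark:** the green rectangular pad at (207,215). The round mark is at (207,328).

I choose the white body with the tin in its magazine, and the round mark.

```bash
cat > h.py <<'E'
import numpy as np,cv2
from scipy.spatial.transform import Rotation as R
def ray(d,u,v):
    K=d["camera_matrix"];p=np.linalg.inv(K)@[u,v,1.];return R.from_quat(d["attitude"]).apply([p[0],-p[1],-p[2]])
def plane(d,u,v,z):
    g=ray(d,u,v);c=np.array(d["position"]);return c+g*(z-c[2])/g[2]
def two(d1,p1,d2,p2):
    a=ray(d1,*p1);b=ray(d2,*p2);c1=np.array(d1["position"]);c2=np.array(d2["position"])
    s=np.linalg.lstsq(np.c_[a,-b],c2-c1,rcond=None)[0];A=c1+s[0]*a;B=c2+s[1]*b
    return (A+B)/2,np.linalg.norm(A-B)
def blobs(d,lo,hi,amin=60):
    h=cv2.cvtColor(d["frame"],cv2.COLOR_BGR2HSV);m=cv2.inRange(h,np.array(lo),np.array(hi))
    cs,_=cv2.findContours(m,cv2.RETR_EXTERNAL,cv2.CHAIN_APPROX_NONE)
    return [c for c in cs if cv2.contourArea(c)>=amin]
E
python3 - <<'E'
from h import *
S=dict(np.load("pics/scene0.npz"));T=dict(np.load("pics/top0.npz"))
for n,d in(("scene",S),("top",T)):
  for nm,lo,hi in(("blue",(105,150,60),(125,255,255)),("orange",(3,150,120),(16,255,255)),("green",(30,90,120),(60,255,255)),("wh",(0,0,170),(180,50,255))):
    for c in blobs(d,lo,hi,40):
      (x,y),(w,h),a=cv2.minAreaRect(c)
      M=cv2.moments(c);print(n,nm,round(M['m10']/M['m00'],1),round(M['m01']/M['m00'],1),"box",round(x,1),round(y,1),round(w),round(h),round(a),cv2.contourArea(c), plane(d,M['m10']/M['m00'],M['m01']/M['m00'],0).round())
a=cv2.resize(T["frame"][195:295,270:350],None,fx=5,fy=5);b=cv2.resize(S["frame"][235:310,285:375],None,fx=6,fy=6)
H=max(a.shape[0],b.shape[0]);o=np.zeros((H,a.shape[1]+b.shape[1],3),np.uint8);o[:a.shape[0],:a.shape[1]]=a;o[:b.shape[0],a.shape[1]:]=b
print(o.shape,H);cv2.imwrite("pics/c0.png",cv2.resize(o,None,fx=.8,fy=.8))
E
```

```text
scene blue 464.1 375.9 box 463.9 375.9 48 6 16 248.5 [859.  69.   0.]
scene blue 417.1 351.5 box 417.1 351.8 4 20 16 49.5 [787.  49.   0.]
scene blue 472.7 341.3 box 471.7 341.2 25 29 42 551.5 [833. 128.   0.]
scene blue 366.5 314.6 box 366.7 314.3 7 54 42 332.0 [688.  40.   0.]
scene blue 329.8 296.8 box 329.4 296.6 38 4 28 130.5 [622.  20.   0.]
scene blue 338.1 264.8 box 338.5 266.0 24 19 90 334.0 [579.  80.   0.]
scene blue 237.4 243.9 box 237.1 243.9 34 5 14 140.0 [417. -25.   0.]
scene blue 238.7 212.5 box 238.0 215.0 22 18 90 230.5 [347.  27.   0.]
scene blue 413.9 25.8 box 420.5 28.5 57 83 90 2875.5 [ -42. 1033.    0.]
scene orange 312.5 257.6 box 312.3 257.6 11 13 63 109.0 [536.  57.   0.]
scene green 337.4 210.8 box 337.0 210.5 58 39 0 1758.0 [474. 178.   0.]
scene wh 339.4 382.8 box 339.7 383.0 18 7 25 94.0 [745. -76.   0.]
scene wh 313.8 349.3 box 323.5 350.7 79 47 15 2062.0 [679. -67.   0.]
scene wh 585.7 413.7 box 559.0 381.0 196 160 90 15653.0 [1005.  148.    0.]
scene wh 391.5 286.2 box 391.4 286.4 6 20 42 105.5 [675. 115.   0.]
scene wh 340.5 277.8 box 338.9 274.7 42
[... 1189 characters left out ...]
 274.7 105.6 box 274.3 105.1 36 3 62 80.0 [835. 109.   0.]
top blue 287.1 83.0 box 288.2 83.5 26 22 60 433.0 [877.  92.   0.]
top orange 311.7 265.3 box 311.5 265.0 15 15 45 169.0 [574.  30.   0.]
top green 186.3 316.3 box 193.2 319.5 46 80 30 401.5 [485. 211.   0.]
top wh 305.0 231.6 box 305.2 232.5 43 33 79 1293.0 [626.  44.   0.]
top wh 266.5 194.3 box 266.9 194.3 6 24 86 118.5 [683. 109.   0.]
top wh 194.8 188.9 box 194.8 188.8 9 50 69 403.0 [684. 223.   0.]
top wh 405.3 170.4 box 403.0 169.8 56 46 34 1832.0 [ 737. -108.   -0.]
top wh 604.1 148.3 box 613.2 158.4 182 103 75 11077.0 [ 796. -427.    0.]
top wh 367.2 21.9 box 319.5 29.5 59 639 90 26151.0 [1001.  -35.    0.]
(500, 940, 3) 500
```

View pics/c0.png

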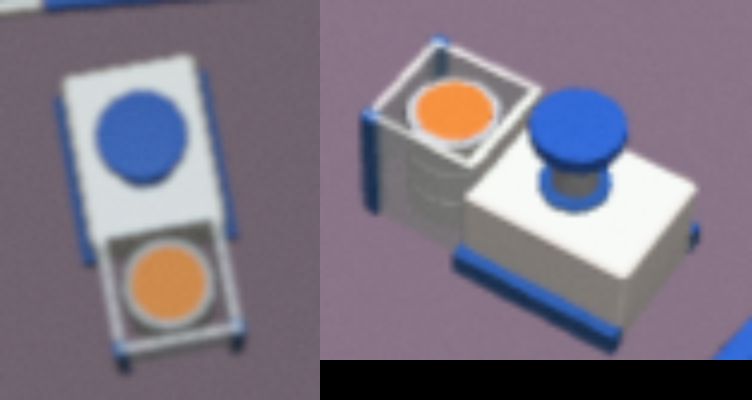

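The crops show the white dispenser. Its blue cap is at top (305,229), and the orange tin in the clear magazine is at top (312,265). The tin side points away from the cap, down the image. Next I compute the positions.

```bash
python3 - <<'E'
from h import *
S=dict(np.load("pics/scene0.npz"));T=dict(np.load("pics/top0.npz"))
# orange disc (z 45), cap (z 70)
for n,d,o,c in(("S",S,(312.5,257.6),(339,262.5)),("T",T,(311.7,265.3),(305,229))):
  print(n,"tin",plane(d,*o,45).round(1),"cap",plane(d,*c,70).round(1))
print("tri tin",two(S,(312.5,257.6),T,(311.7,265.3)))
for n,d in(("S",S),("T",T)):
  for c in blobs(d,(28,60,90),(65,255,255),500):
    p=np.array([plane(d,*q[0],0)[:2] for q in c],np.float32);(x,y),rad=cv2.minEnclosingCircle(p);print(n,"green",x,y,rad,cv2.minAreaRect(p))
  v=[]
# stamp foot/black blobs, depth-based heights
for n,d in(("S",S),("T",T)):
  z=d["range_z"]
  def P(u,v):
    K=d["camera_matrix"];g=ray(d,u,v);return np.array(d["position"])+g*z[int(v),int(u)]
  for nm,q in (dict(stampknob=(212,293),pad=(405,245),mug=(330,335),pen=(375,308),cap=(339,262),body=(350,283)) if n=="S" else dict(stampknob=(432,302),pad=(205,220),mugrim=(385,168),pen=(312,191),cap=(305,229),blackcap=(330,382),blackfront=(366,422),bodyfar=(304,214))).items(): print(n,nm,P(*q).round())
c=blobs(T,(0,0,150),(180,60,255),800)
for k in c:
  if abs(cv2.minAreaRect(k)[0][0]-305)<10:
    p=np.array([plane(T,*q[0],38)[:2] for q in k],np.float32);print("body",cv2.minAreaRect(p),cv2.boxPoints(cv2.minAreaRect(p)))
# magazine front corners at top z=50 from crop: crop px/4+offset
for q in((122,347),(238,327)): print(plane(T,270+q[0]/4,195+q[1]/4,50).round(1))
E
```

```text
S tin [566.4  29.9  45. ] cap [619.3  39.6  70. ]
T tin [566.2  28.6  45. ] cap [613.1  40.9  70. ]
tri tin (array([566.46456293,  29.04654881,  45.4893831 ]), np.float64(1.1840441226903682))
S green 625.9398193359375 205.48410034179688 62.62607955932617 ((625.8934326171875, 205.11984252929688), (88.72908782958984, 93.01197052001953), 25.99661636352539)
S green 471.4418640136719 180.545166015625 60.49701690673828 ((471.3422546386719, 180.94439697265625), (119.03355407714844, 117.23331451416016), 48.65803146362305)
T green 471.7952880859375 179.45237731933594 60.32749938964844 ((471.65313720703125, 179.1168212890625), (119.9236068725586, 119.37284088134766), 50.57482147216797)
T green 636.0474243164062 199.3647918701172 57.5982551574707 ((636.5520629882812, 198.84619140625), (89.4996337890625, 77.20014190673828), 25.748409271240234)
S stampknob [ 530. -142.   60.]
S pad [637. 190.  21.]
S mug [711. -65.  75.]
S pen [692.  54.   9.]
S cap [618.  41.  69.]
S body [643.  43.  38.]
T stampknob [ 523. -142.   62.]
T pad [629. 195.  22.]
T mugrim [725. -72.  35.]
T pen [689.  37.  10.]
T cap [612.  41.  74.]
T blackcap [407.  -7.  70.]
T blackfront [358. -59.  50.]
T bodyfar [643.  46.  40.]
body ((597.272216796875, 36.717437744140625), (105.55659484863281, 50.304046630859375), 14.741015434265137) [[539.8311     47.612152 ]
 [552.63104    -1.0361805]
 [654.7133     25.822723 ]
 [641.9134     74.471054 ]]
[540.6  42.6  50. ]
[550.5   2.   50. ]
```

Measured positions, all consistent with the given sizes and heights:

| Thing | Position (mm) | Note |
|---|---|---|
| Dispenser | about (566, 29) | yaw about 14° |
| Cap centre | about (615, 41) | z 70 |
| Mark | (471.6, 180) | radius 60 in both views |

In the dispenser frame the mark is at about (-55, +169), so the tin needs an almost pure +y push. First I move above the cap and turn the jaw axis to 14°.

```bash
python3 -m crank '3.2 -3.6 0 0 0 -0.07 0; 6.4 -7.2 0 0 0 -0.14 0; 9.6 -10.8 0 0 0 -0.21 0; 12.8 -14.4 0 0 0 -0.29 0; 16 -18 0 0 0 -0.36 0; 19.2 -21.6 0 0 0 -0.43 0; 22.4 -25.2 0 0 0 -0.5 0; 25.6 -28.8 0 0 0 -0.57 0'
python3 - <<'E'
from h import *
from rig import r
o=r.observe();y=R.from_quat(o["orientation"]).as_matrix();print(o["t"],o["ee_pos"],np.degrees(np.arctan2(y[1,1],y[0,1])),y[:,2])
E
```

```text
t: 0.9
ee_pos: [461.4, 220.2, 196.9]
orientation: [0.459, 0.888, -0.001, -0.001]
ft_force: [0.1, 0.3, -0.1]
opening: 33.3
0.9 [461.40858317 220.19026497 196.89644413] 35.29923268093689 [-0.00231341 -0.00104829 -0.99999677]
```

```bash
python3 -m crank '3 -3.6 0 0 0 -0.07 0; 6.1 -7.2 0 0 0 -0.15 0; 9.2 -10.8 -1 0 0 -0.22 0; 12.3 -14.3 -3 0 0 -0.3 0; 15.3 -17.9 -5 0 0 -0.37 0; 15.3 -17.9 -8 0 0 -0.37 0; 15.3 -17.9 -9 0 0 -0.37 0; 15.3 -17.9 -9 0 0 -0.37 0'
python3 - <<'E'
from h import *
from rig import r
o=r.observe();y=R.from_quat(o["orientation"]).as_matrix();print(o["t"],o["ee_pos"],np.degrees(np.arctan2(y[1,1],y[0,1])),y[:,2],o["opening"])
for n in("scene","wrist"):
  d=r.get_image(n);cv2.imwrite(f"pics/{n}1.png",d["frame"][180:340,240:440] if n=="scene" else d["frame"])
E
```

```text
t: 1.7
ee_pos: [612.4, 41.5, 104.0]
orientation: [0.615, 0.789, -0.003, -0.004]
ft_force: [-0.7, 0.5, 0.5]
opening: 0.6
1.7 [612.38692017  41.52031839 104.00662467] 14.113433435566625 [-8.65392774e-03  3.90748993e-04 -9.99962478e-01] 0.6152392263418568
```

View pics/scene1.png

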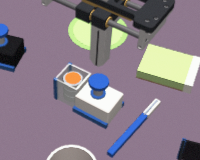

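View pics/wrist1.png

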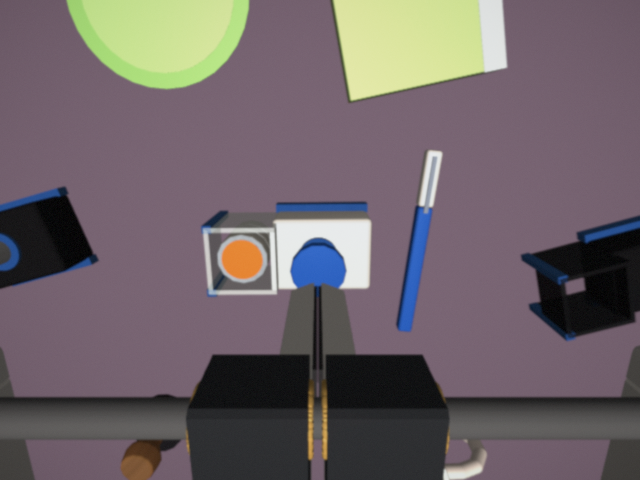

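```bash
python3 - <<'E'
from h import *
from rig import r
o=r.observe();print(o["ee_pos"]);M=R.from_quat(o["orientation"]).as_matrix()
def proj(d,p):
    q=R.from_quat(d["attitude"]).inv().apply(np.array(p)-d["position"]);K=d["camera_matrix"];return np.array([K[0,0]*q[0]/-q[2]+K[0,2],K[1,1]*-q[1]/-q[2]+K[1,2]])
for n in("scene","wrist"):
  d=r.get_image(n);f=d["frame"].copy()
  pts=[o["ee_pos"]+M@np.array([a,b,17]) for a in(-8,8) for b in(-12.5,12.5)]
  cap=[np.array([614.8,41.3,70])+17*np.array([np.cos(t),np.sin(t),0]) for t in np.linspace(0,6.28,13)]
  if n=="scene":
    x0,y0,s=280,190,6;f=cv2.resize(f[y0:y0+90,x0:x0+110],None,fx=s,fy=s)
  else: x0,y0,s=0,0,1
  for p,c in[(p,(0,0,255)) for p in pts]+[(p,(0,255,255)) for p in cap]:
    u=(proj(d,p)-[x0,y0])*s;cv2.circle(f,(int(u[0]),int(u[1])),3,c,-1)
  cv2.imwrite(f"pics/{n}2.png",f)
E
```

```text
[614.4314774   42.11522129 108.00589962]
```

View pics/scene2.png

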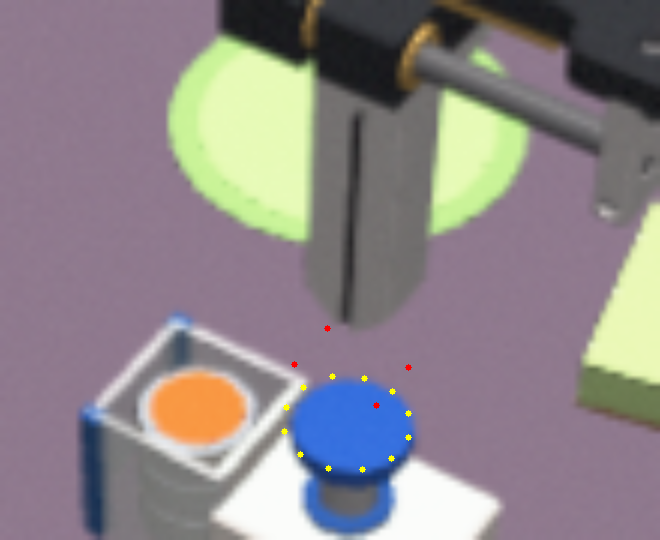

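View pics/wrist2.png

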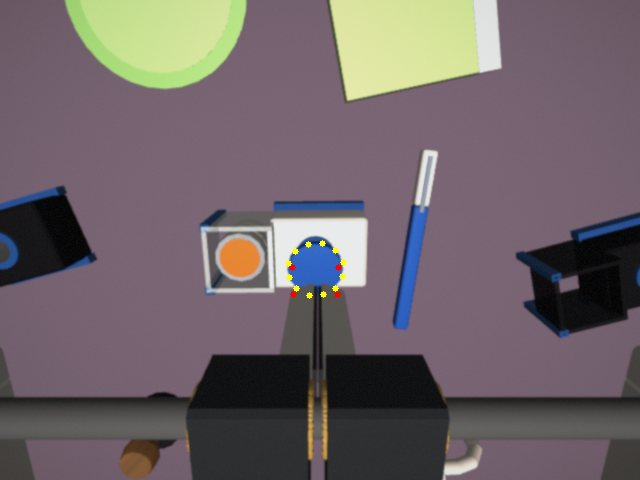

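```bash
python3 - <<'E'
from h import *
from rig import r
o=r.observe();print(o["ee_pos"])
d=r.get_image("scene")
for cx,cy in((340,250),(380,250),(400,270),(380,310),(330,300),(365,200),(345,425),(200,408)):
  u,v=280+cx/6,190+cy/6
  print((cx,cy),(np.array(d["position"])+ray(d,u,v)*d["range_z"][int(round(v)),int(round(u))]).round(1))
E
```

```text
[615.18436263  42.15954587 109.33113195]
(340, 250) [615.8  34.  140. ]
(380, 250) [627.1  36.4 146.7]
(400, 270) [629.   41.9 137.6]
(380, 310) [628.   36.9 126.2]
(330, 300) [614.   33.2 121.4]
(365, 200) [623.   34.3 161.9]
(345, 425) [615.2  40.1  70.2]
(200, 408) [568.2  30.1  45.3]
```

The fingers are horizontally centred on the cap, but the visible tips look higher than the stated 17 mm ahead of the TCP. I'll find the contact height by force.

```bash
python3 -m crank '0 0 -1 0 0 0 0; 0 0 -1.8 0 0 0 0; 0 0 -2.4 0 0 0 0; 0 0 -2.4 0 0 0 0;0 0 -2.4 0 0 0 0'
python3 - <<'E'
from h import *
from rig import r
o=r.observe();print(o["ee_pos"],o["ft_force"])
d=r.get_image("scene");cv2.imwrite("pics/s3.png",cv2.resize(d["frame"][190:300,280:390],None,fx=5,fy=5))
E
```

```text
t: 2.45
ee_pos: [614.9, 42.1, 84.8]
orientation: [0.614, 0.789, 0.0, 0.0]
ft_force: [0.2, 0.3, -0.2]
opening: 0.5
[614.92503534  42.07390185  84.796582  ] [ 0.23963974  0.31929663 -0.24334156]
```

View pics/s3.png

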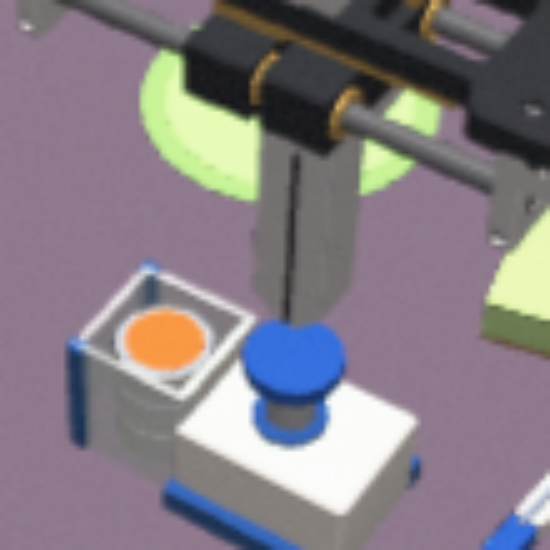

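No force yet, and the cap hasn't moved, with the tip just overlapping its far edge in the picture. I'll keep going down in small steps.

```bash
python3 -m crank '0 0 -0.5 0 0 0 0; 0 0 -0.5 0 0 0 0; 0 0 -0.5 0 0 0 0'; python3 -m crank '0 0 -0.5 0 0 0 0; 0 0 -0.5 0 0 0 0; 0 0 -0.5 0 0 0 0'
python3 - <<'E'
from h import *
from rig import r
o=r.observe();print(o["ee_pos"],o["ft_force"])
d=r.get_image("scene");cv2.imwrite("pics/s4.png",cv2.resize(d["frame"][190:300,280:390],None,fx=5,fy=5))
d=r.get_image("wrist");cv2.imwrite("pics/w4.png",d["frame"])
E
```

```text
t: 2.8
ee_pos: [615.1, 42.0, 80.0]
orientation: [0.614, 0.789, 0.0, 0.0]
ft_force: [-0.2, 0.1, -0.3]
opening: 0.1
t: 3.1
ee_pos: [614.9, 42.0, 74.7]
orientation: [0.614, 0.789, 0.0, 0.0]
ft_force: [-0.0, -0.6, 0.1]
opening: 0.4
[614.9188909   42.00801554  74.70088186] [-0.02533526 -0.61023864  0.07392824]
```

View pics/s4.png

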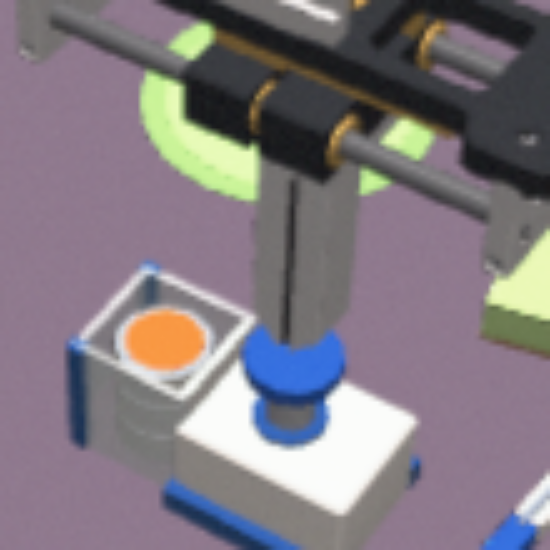

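View pics/w4.png

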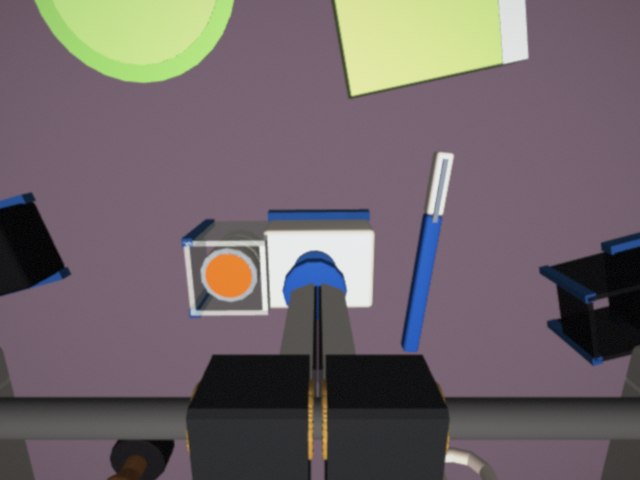

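The tip now appears over the middle of the cap at TCP z 75, still without force. I'll keep stepping down.

```bash
python3 -m crank '0 0 -0.4 0 0 0 0; 0 0 -0.4 0 0 0 0; 0 0 -0.4 0 0 0 0'; python3 -m crank '0 0 -0.4 0 0 0 0; 0 0 -0.4 0 0 0 0; 0 0 -0.4 0 0 0 0'; python3 -m crank '0 0 -0.4 0 0 0 0; 0 0 -0.4 0 0 0 0; 0 0 -0.4 0 0 0 0'
python3 - <<'E'
from h import *
from rig import r
o=r.observe();print(o["ee_pos"],o["ft_force"])
d=r.get_image("scene");cv2.imwrite("pics/s5.png",cv2.resize(d["frame"][190:300,260:390],None,fx=5,fy=5))
E
```

```text
t: 3.5
ee_pos: [615.0, 42.0, 70.8]
orientation: [0.614, 0.789, 0.0, 0.0]
ft_force: [0.3, -0.6, 0.3]
opening: 0.6
t: 3.8
ee_pos: [614.8, 42.0, 66.5]
orientation: [0.614, 0.789, -0.0, 0.0]
ft_force: [-0.2, -0.2, 0.0]
opening: 0.2
t: 4.1
ee_pos: [615.3, 42.0, 63.2]
orientation: [0.614, 0.789, 0.0, 0.0]
ft_force: [-0.1, 0.2, 3.1]
opening: 0.3
[615.30162651  42.01829104  63.17064293] [-0.13179318  0.21146209  3.05245997]
```

View pics/s5.png

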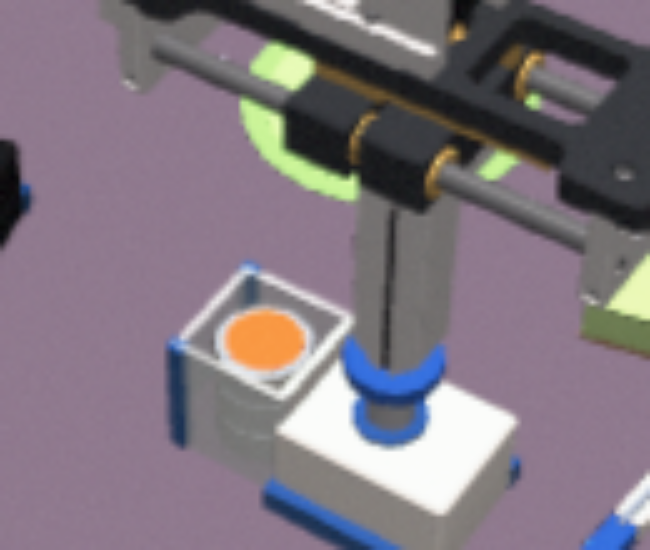

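Contact: 3 N, matching the spring preload, at TCP z of about 63.5. So the physical tip sits about 6.5 mm above the reported TCP, not 17 mm ahead of it, and I'll use that as the working offset. Now I press about 24 mm.

```bash
python3 -m crank '0 0 -0.3 0 0 0 0; 0 0 -0.6 0 0 0 0; 0 0 -0.9 0 0 0 0; 0 0 -1.2 0 0 0 0; 0 0 -1.5 0 0 0 0; 0 0 -1.8 0 0 0 0; 0 0 -2 0 0 0 0; 0 0 -2 0 0 0 0'
python3 - <<'E'
from h import *
from rig import r
o=r.observe();print(o["ee_pos"],o["ft_force"])
d=r.get_image("scene");cv2.imwrite("pics/s6.png",cv2.resize(d["frame"][190:310,250:390],None,fx=5,fy=5))
E
```

```text
t: 4.95
ee_pos: [615.3, 42.0, 43.9]
orientation: [0.614, 0.789, 0.0, 0.001]
ft_force: [-2.3, 0.3, 5.3]
opening: 0.4
[615.33425465  42.01609131  43.86628875] [-2.3347407   0.3133706   5.26751494]
```

View pics/s6.png

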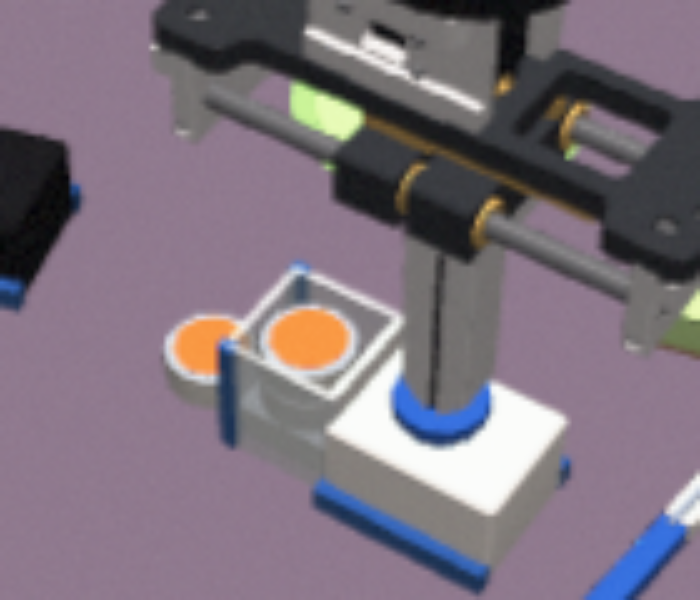

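The tin is emerging at (205,345) in the crop. I press on to the stop.

```bash
python3 -m crank '0 0 -0.2 0 0 0 0; 0 0 -0.4 0 0 0 0; 0 0 -0.5 0 0 0 0; 0 0 -0.5 0 0 0 0'
```

```text
t: 5.4
ee_pos: [615.3, 42.0, 39.9]
orientation: [0.614, 0.789, 0.001, 0.001]
ft_force: [-2.3, 1.0, 6.1]
opening: 0.4
```

```bash
python3 -m crank '0 0 -0.2 0 0 0 0; 0 0 -0.3 0 0 0 0; 0 0 -0.3 0 0 0 0'; python3 - <<'E'
from h import *
from rig import r
o=r.observe();print(o["ee_pos"],o["ft_force"])
d=r.get_image("scene")
for c in blobs(d,(3,150,120),(16,255,255),40):
  M=cv2.moments(c);print(plane(d,M['m10']/M['m00'],M['m01']/M['m00'],15),cv2.contourArea(c))
cv2.imwrite("pics/s7.png",cv2.resize(d["frame"][190:310,250:390],None,fx=5,fy=5))
E
```

```text
t: 5.7
ee_pos: [615.4, 42.0, 39.1]
orientation: [0.614, 0.789, 0.001, 0.001]
ft_force: [-4.6, 0.1, 12.5]
opening: 0.8
[615.39896272  42.02222282  39.12311662] [-4.63782631  0.08442997 12.49932304]
[543.57711939  47.17639962  15.        ] 109.5
[511.95945153  16.04290259  15.        ] 96.5
```

View pics/s7.png

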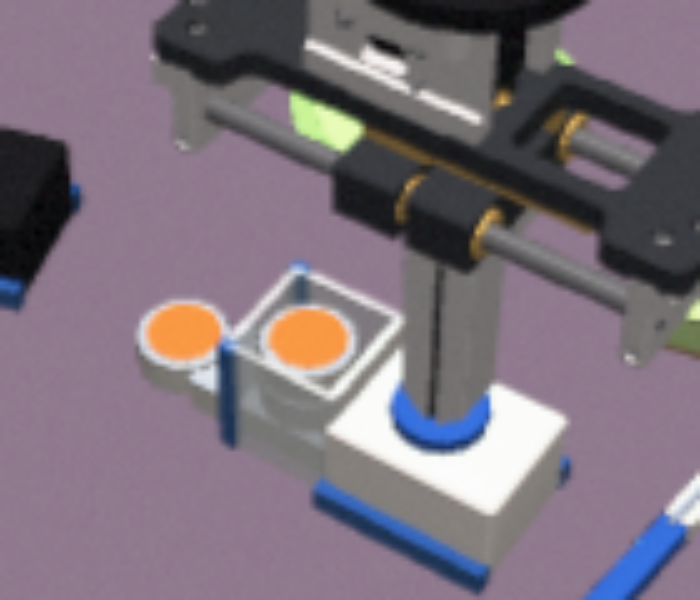

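The force has jumped to 12.5 N, so the plunger is at its stop. The tin is at (512,16), exactly as predicted. Now I release it straight up.

```bash
python3 -m crank '0 0 0.5 0 0 0 0; 0 0 1 0 0 0 0; 0 0 1.6 0 0 0 0; 0 0 2.4 0 0 0 0; 0 0 3.5 0 0 0 0; 0 0 5 0 0 0 0; 0 0 7 0 0 0 0; 0 0 9 0 0 0 0'; python3 -m crank '0 0 0.5 0 0 0 0;0 0 0.5 0 0 0 0';  python3 - <<'E'
from h import *
from rig import r
o=r.observe();print(o["ee_pos"],o["ft_force"])
d=r.get_image("scene")
for c in blobs(d,(3,150,120),(16,255,255),40):
  M=cv2.moments(c);print(plane(d,M['m10']/M['m00'],M['m01']/M['m00'],15),plane(d,M['m10']/M['m00'],M['m01']/M['m00'],30),cv2.contourArea(c))
cv2.imwrite("pics/s8.png",cv2.resize(d["frame"][190:310,250:390],None,fx=5,fy=5))
E
```

```text
t: 6.55
ee_pos: [615.1, 42.0, 130.2]
orientation: [0.614, 0.789, 0.001, 0.001]
ft_force: [0.7, -0.6, 0.4]
opening: 0.8
t: 6.75
ee_pos: [616.0, 42.0, 136.9]
orientation: [0.614, 0.789, 0.001, 0.002]
ft_force: [-0.1, 1.1, 0.6]
opening: -0.2
[615.97426652  42.01386361 136.90330378] [-0.11232656  1.10698967  0.61782883]
[553.45203211  41.71396781  15.        ] [563.47601649  32.85527513  30.        ] 67.5
[511.98762587  16.16113085  15.        ] [523.04735513   7.94072586  30.        ] 95.5
```

View pics/s8.png

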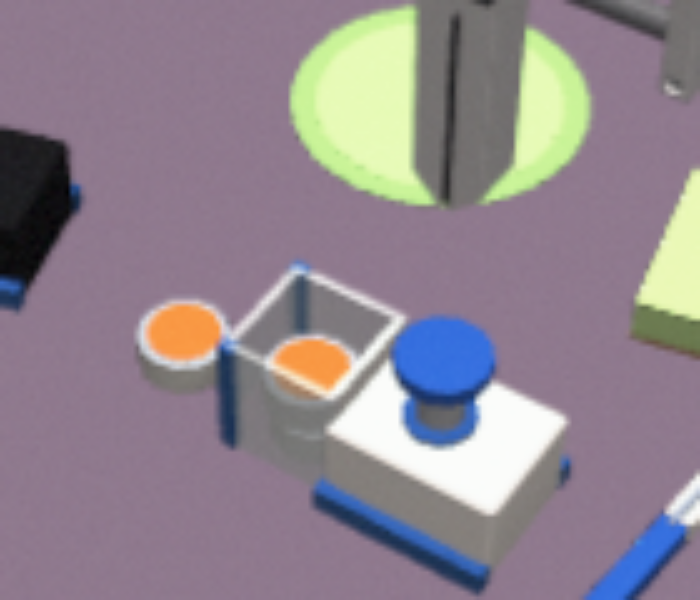

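The plunger is back up, tin1 lies at (512,16), and the magazine still holds two tins. Before placing the fingers beside the tin, I measure how low the gripper's body hangs relative to the tip, because it will pass near the 70 mm plunger.

```bash
python3 - <<'E'
from h import *
from rig import r
o=r.observe();e=o["ee_pos"];M=R.from_quat(o["orientation"]).as_matrix();print(e)
d=r.get_image("scene");z=d["range_z"]
v,u=np.mgrid[0:480,0:640];K=d["camera_matrix"]
p=np.stack([(u-K[0,2])/K[0,0],-(v-K[1,2])/K[1,1],-np.ones_like(u,float)],-1)*z[...,None]
W=p.reshape(-1,3)@R.from_quat(d["attitude"]).as_matrix().T+d["position"]
L=(W-e)@M   # tool frame x,y,z(along fingers)
ok=(z.ravel()>0)&(W[:,2]>85)&(np.hypot(L[:,0],L[:,1])<140)&(L[:,2]>-140)
L=L[ok]
for lo in range(-110,110,10):
  s=L[(L[:,1]>=lo)&(L[:,1]<lo+10)]
  if len(s)>5:print("y",lo,"maxz",np.percentile(s[:,2],99).round(),"x range",np.percentile(s[:,0],[1,99]).round(),len(s))
cv2.imwrite("pics/s9.png",d["frame"][0:320,150:550])
E
```

```text
[615.23101971  42.01254513 135.37795042]
y -90 maxz -128.0 x range [-34. -32.] 25
y -80 maxz -105.0 x range [-35.  10.] 280
y -70 maxz -116.0 x range [-35. -22.] 49
y -60 maxz -115.0 x range [-30. -21.] 59
y -50 maxz -117.0 x range [-29. -22.] 52
y -40 maxz -116.0 x range [-29. -21.] 52
y -30 maxz -111.0 x range [-33. -18.] 60
y -20 maxz -39.0 x range [-34.  -8.] 186
y -10 maxz -11.0 x range [-34.  -6.] 469
y 0 maxz -10.0 x range [-34.  14.] 382
y 10 maxz -16.0 x range [-34.  10.] 515
y 20 maxz -102.0 x range [-34.  29.] 347
y 30 maxz -117.0 x range [-29.  26.] 128
y 40 maxz -116.0 x range [-29.  26.] 111
y 50 maxz -115.0 x range [-29.  17.] 78
y 60 maxz -116.0 x range [-34. -22.] 59
y 70 maxz -106.0 x range [-35. -28.] 116
y 80 maxz -105.0 x range [-35.  32.] 303
```

View pics/s9.png

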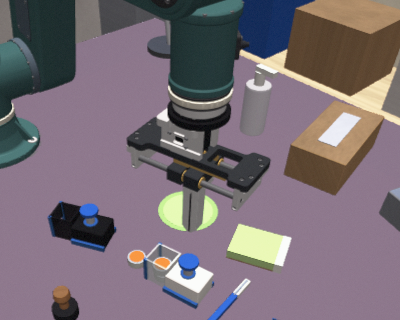

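The tips are about 7 mm above the reported TCP and the body underside about 97 mm above the tips, so it clears the plunger. I'll cradle the tin between two fingers opened 22 mm, with the jaws across the push, starting 45 mm behind the tin at (523,-28).

```bash
python3 -m crank '-3 -2 0 0 0 0 2.2; -6 -4.5 0 0 0 0 2.2; -9.2 -7 0 0 0 0 2.2; -9.2 -7 -3 0 0 0 2.2; -9.2 -7 -6 0 0 0 2.2; -9.2 -7 -9 0 0 0 2.2; -9.2 -7 -11 0 0 0 2.2; -9.2 -7 -11 0 0 0 2.2'; python3 - <<'E'
from h import *
from rig import r
d=r.get_image("scene")
o=r.observe();print(o["ee_pos"],o["ft_force"],o["opening"])
cv2.imwrite("pics/s10.png",cv2.resize(d["frame"][170:320,190:390],None,fx=4,fy=4))
E
```

```text
t: 7.65
ee_pos: [518.4, -27.4, 19.3]
orientation: [0.614, 0.789, -0.002, -0.004]
ft_force: [-0.5, 0.1, 0.1]
opening: 22.5
[520.30299353 -27.62210794  21.69139492] [ 0.14183942  0.48698631 -0.08073021] 22.585500158167108
```

View pics/s10.png

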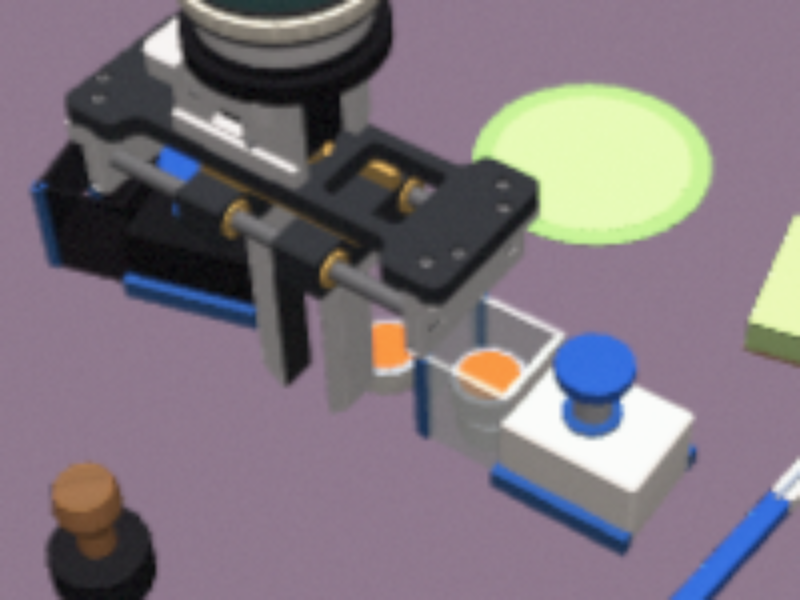

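The fingers straddle the push line behind the tin at (390,350), clear of everything. I lower them.

```bash
python3 -m crank '0.2 0 -0.6 0 0 0 2.2; 0.2 0 -1.2 0 0 0 2.2; 0.2 0 -1.8 0 0 0 2.2; 0.2 0 -2.2 0 0 0 2.2; 0.2 0 -2.2 0 0 0 2.2'; python3 - <<'E'
from h import *
from rig import r
d=r.get_image("scene")
o=r.observe();print(o["ee_pos"],o["ft_force"],o["opening"])
cv2.imwrite("pics/s11.png",cv2.resize(d["frame"][210:300,240:330],None,fx=6,fy=6))
E
```

```text
t: 8.2
ee_pos: [521.9, -27.5, -0.9]
orientation: [0.614, 0.789, -0.002, -0.003]
ft_force: [-0.4, 0.4, 0.2]
opening: 21.9
[ 5.22156465e+02 -2.75944504e+01 -4.86544108e-01] [-0.22292204  0.37854501  0.17105983] 21.67631172279506
```

View pics/s11.png

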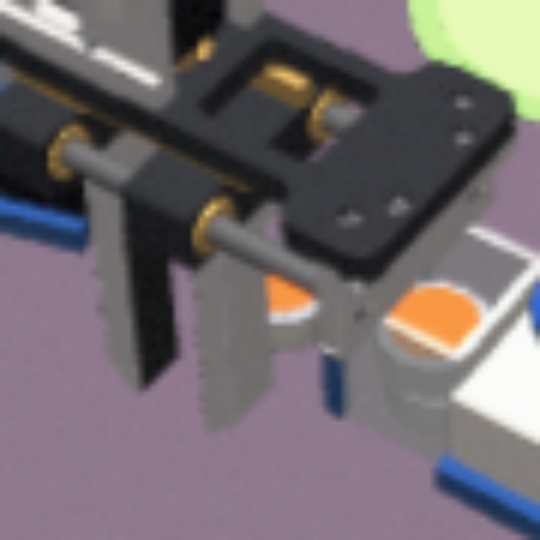

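```bash
python3 -m crank '-0.15 0.6 0 0 0 0 2.2; -0.29 1.2 0 0 0 0 2.2; -0.44 1.8 0 0 0 0 2.2; -0.58 2.4 0 0 0 0 2.2; -0.73 3 0 0 0 0 2.2; -0.88 3.6 0 0 0 0 2.2; -1.02 4.2 0 0 0 0 2.2; -1.17 4.8 0 0 0 0 2.2'; python3 - <<'E'
from h import *
from rig import r
for n in("scene","top","wrist"):
  d=r.get_image(n)
  for c in blobs(d,(3,150,120),(16,255,255),20):
    M=cv2.moments(c);u,v=M['m10']/M['m00'],M['m01']/M['m00'];print(n,round(u),round(v),plane(d,u,v,15).round(1),cv2.contourArea(c))
  if n!="scene":cv2.imwrite(f"pics/{n}12.png",d["frame"])
o=r.observe();print(o["ee_pos"],o["ft_force"],o["opening"])
E
```

```text
t: 9.05
ee_pos: [510.4, 20.9, -0.4]
orientation: [0.614, 0.789, -0.001, -0.002]
ft_force: [0.3, -1.3, -0.3]
opening: 22.3
scene 313 262 [553.5  41.7  15. ] 67.5
wrist 441 336 [572.4  21.5  15. ] 1962.0
wrist 317 264 [505.4  42.2  15. ] 2395.0
[510.29739818  20.85621782  -0.54023735] [-0.03537295 -1.01035399 -0.21602326] 21.674406476377023
```

View pics/wrist12.png

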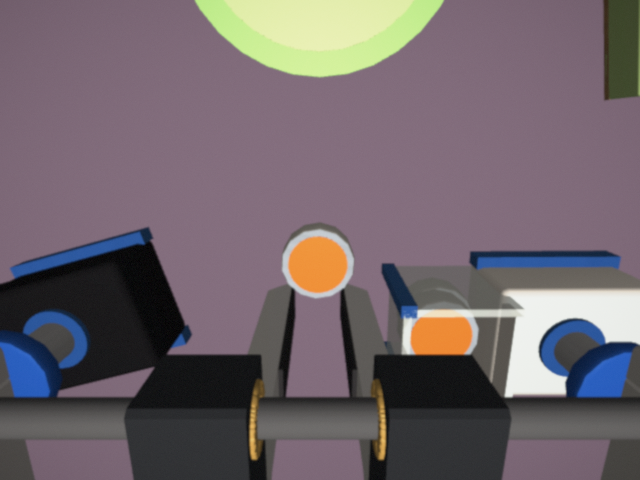

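View pics/top12.png

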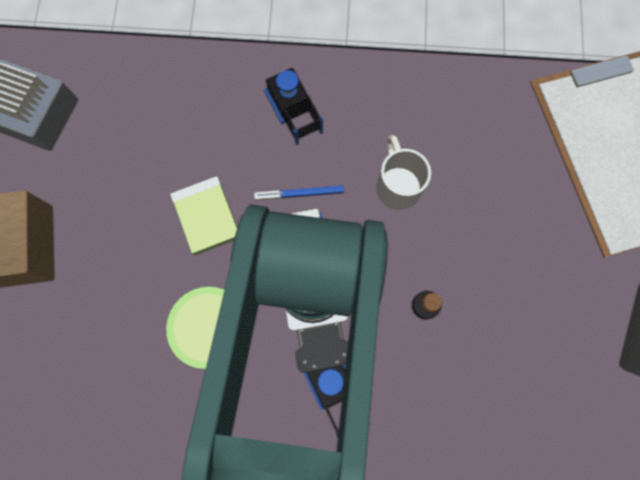

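The tin is cradled between the fingertips at wrist (317,264), and the mark is dead ahead at (320,0). About 142 mm remains, along (-34,+138).

```bash
python3 -m crank '-0.2 0.8 0 0 0 0 2.2; -0.4 1.6 0 0 0 0 2.2; -0.6 2.4 0 0 0 0 2.2; -0.8 3.2 0 0 0 0 2.2; -1 4 0 0 0 0 2.2; -1.2 4.8 0 0 0 0 2.2; -1.4 5.6 0 0 0 0 2.2; -1.55 6.3 0 0 0 0 2.2'; python3 - <<'E'
from h import *
from rig import r
d=r.get_image("wrist")
for c in blobs(d,(3,150,120),(16,255,255),20):
    M=cv2.moments(c);u,v=M['m10']/M['m00'],M['m01']/M['m00'];print(round(u),round(v),plane(d,u,v,15).round(1),cv2.contourArea(c))
o=r.observe();print(o["ee_pos"],o["ft_force"],o["opening"])
E
```

```text
t: 10.0
ee_pos: [494.6, 84.6, -0.5]
orientation: [0.614, 0.789, -0.001, -0.003]
ft_force: [0.3, -0.0, 0.7]
opening: 22.2
317 266 [489.8 104.9  15. ] 2400.5
[494.3348098   85.50119435  -0.58342509] [-0.6376496  -0.48233721 -0.48214966] 22.101648669040213
```

Remaining: (-18, +75).

```bash
python3 -m crank '-0.2 0.8 0 0 0 0 2.2; -0.4 1.7 0 0 0 0 2.2; -0.6 2.6 0 0 0 0 2.2; -0.9 3.5 0 0 0 0 2.2; -1.1 4.4 0 0 0 0 2.2; -1.3 5.3 0 0 0 0 2.2; -1.5 6.2 0 0 0 0 2.2; -1.7 7 0 0 0 0 2.2'; python3 - <<'E'
from h import *
from rig import r
d=r.get_image("wrist");cv2.imwrite("pics/w13.png",d["frame"])
for c in blobs(d,(3,150,120),(16,255,255),20):
    M=cv2.moments(c);u,v=M['m10']/M['m00'],M['m01']/M['m00'];print(round(u),round(v),plane(d,u,v,15).round(1),cv2.contourArea(c))
o=r.observe();print(o["ee_pos"],o["ft_force"],o["opening"])
E
```

```text
t: 10.85
ee_pos: [477.1, 156.3, -0.6]
orientation: [0.614, 0.79, -0.001, -0.003]
ft_force: [0.2, -0.1, -0.7]
opening: 21.9
317 266 [472.4 176.6  15. ] 2407.0
[476.79380043 157.33726981  -0.57962308] [-0.37245424  0.02571727 -0.31561481] 21.912434013245093
```

View pics/w13.png

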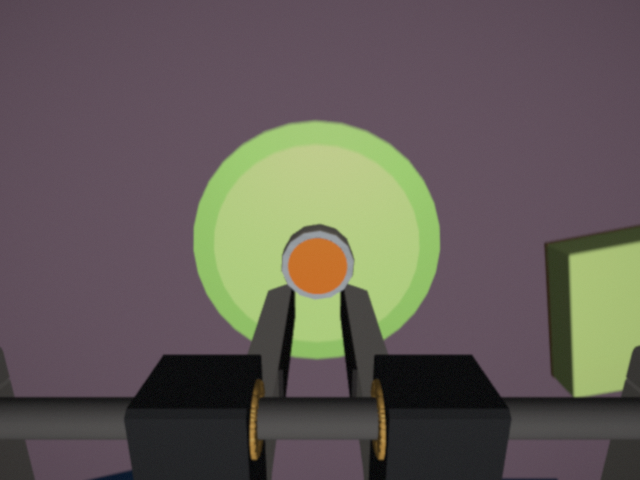

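The tin at wrist (317,266) is near the middle of the mark, about 4 mm short of centre. I back away along the push line, then rise and move aside.

```bash
python3 -m crank '0.2 -0.8 0 0 0 0 2.2; 0.5 -2 0 0 0 0 2.2; 0.8 -3.3 0 0 0 0 2.2; 0.8 -3.3 0 0 0 0 2.2; 0.8 -3.3 2 0 0 0 2.2; 0.8 -3.3 6 0 0 0 2.2; 0.8 -3.3 10 0 0 0 2.2; 0.8 -3.3 15 0 0 0 2.2'; python3 -m crank '0 -3 2 0 0 0 2.2; 0 -6 4 0 0 0 2.2; 0 -9 4 0 0 0 2.2; 0 -12 4 0 0 0 2.2; 0 -15 4 0 0 0 2.2; 0 -18 4 0 0 0 2.2; 0 -18 4 0 0 0 2.2; 0 -18 4 0 0 0 2.2';python3 - <<'E'
from h import *
from rig import r
for n in("scene","top"):
  d=r.get_image(n);cv2.imwrite(f"pics/{n}14.png",d["frame"])
  for c in blobs(d,(3,150,120),(16,255,255),20):
    M=cv2.moments(c);u,v=M['m10']/M['m00'],M['m01']/M['m00'];print(n,round(u),round(v),plane(d,u,v,15).round(1),plane(d,u,v,30).round(1),cv2.contourArea(c))
o=r.observe();print(o["t"],o["ee_pos"],o["ft_force"],o["opening"])
E
```

```text
t: 11.7
ee_pos: [483.6, 123.6, 149.3]
orientation: [0.614, 0.789, -0.002, -0.005]
ft_force: [-0.2, -0.3, -0.3]
opening: 21.6
t: 12.5
ee_pos: [483.4, -56.9, 189.2]
orientation: [0.615, 0.789, -0.002, -0.005]
ft_force: [-0.3, 0.5, -0.3]
opening: 21.9
scene 313 262 [553.5  41.7  15. ] [563.5  32.9  30. ] 67.5
scene 338 205 [472.6 179.7  15. ] [484.6 167.4  30. ] 65.5
top 205 325 [472.5 178.3  15. ] [471.8 175.   30. ] 166.5
top 312 268 [567.6  28.7  15. ] [565.1  28.3  30. ] 160.5
12.6 [483.49974963 -55.84989384 189.28480229] [0.15148192 0.62221222 0.00820896] 21.744445635582476
```

View pics/scene14.png

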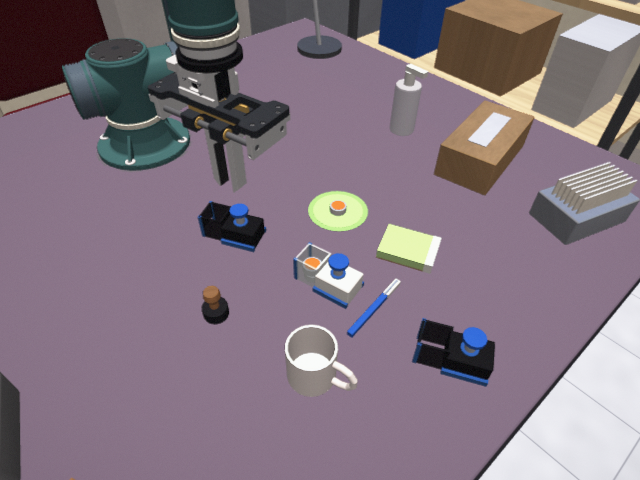

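View pics/top14.png

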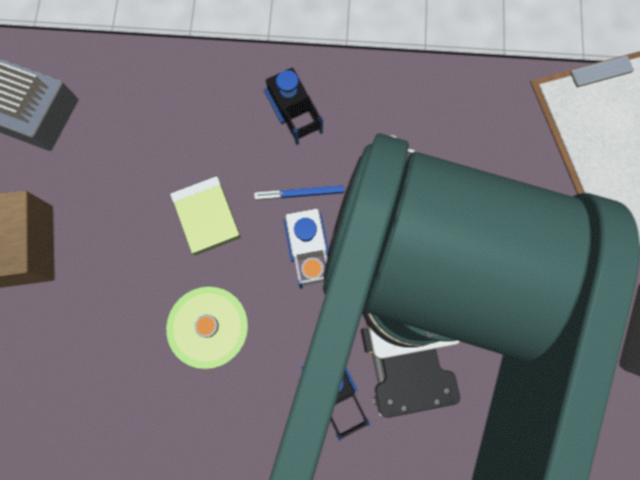

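The tin sits on the mark at scene (338,205), 1–2 mm from its centre. The plunger is up, the magazine holds two tins, the bystanders haven't moved, and the arm is clear. I'm handing in.

```bash
python3 -c "
from rig import r
print(r.close_job())"
```

```text
the job is handed in; nothing more can be done
None
```

The job is done and handed in at about 12.6 s; no verdict was reported. I pressed the plunger once to its stop (force rose to 12.5 N) and let it come back up. I then pushed the ejected tin about 169 mm onto the green mark, cradled between the two slightly opened fingers.

**Last checks:**
- **Tin:** both cameras put it at about (472.5, 179), roughly 1–2 mm from the mark's centre at (471.6, 180), and lying flat.
- **Dispenser:** the plunger is up and the other two tins are still in the magazine.
- **Bystanders:** the stamp, notepad, mug and pen look unmoved in the scene picture. I judged this by eye and did not re-measure them.
- **Arm:** it was clear of everything when I handed in.

**One disagreement:** the fingertips turned out to be about 7 mm above the reported TCP, not 17 mm ahead of it as stated. I set heights from the contact force on the plunger and the camera depth readings instead.

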